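Roll a shaft blank into the V-block of the balancing bench

TASK

Roll the round metal bar along the bench by pushing its side with the fingers, up the ramp and into the groove of the V-block; never lift or carry it, and roll it slowly so that it does not run away. Then push on its free end so that it slides along the groove until its other end rests against the upright end stop. Leave the jar, the screwdriver and the black collar where they are, and finish with the bar lying still in the groove.

Things in the scene. Friction and masses are not known exactly. Their poses are not given: they have to be found in the camera images.
- bar: the loose aluminium shaft blank: a plain, smooth, lightly oiled solid round bar (friction about 0.35), 32 mm in diameter and 160 mm long, about 0.35 kg, lying on the bench on the robot's side of the ramp, not quite square to it. Origin at its centre (16 mm over the bench at first); y axis along the bar, x and z turn as it rolls. It rolls freely; left on the ramp it rolls back down
- vblock: fixed steel V-block with aluminium ramp and end stop, spanning y = -70 to +82 mm. Origin at bench level (z = 0) under the groove's bottom line; y along the groove, z up, +x the way the bar is rolled in (about away from the robot). The 90 degree groove falls from the crest (x = -13, z = 15 mm) to x = 0, z = 2 mm, then rises to x = 28, z = 30 mm; the block behind ends at x = 58 mm, 30 mm high
- ramp_foot (a point): mid-width of the lower edge of the ramp, at bench level, at x = -88, y = 0 mm of the V-block (axes of the V-block). From here the ramp rises evenly to the crest, 15 mm high, 75 mm farther along x, the full width of the block
- stop (a point): middle of the inner face of the end stop where the bar's end touches it (x = 0, y = +70, z = 24.6 mm of the V-block). The stop is a dark upright steel plate across the groove's +y end, 12 mm thick, 50 mm high, 70 mm wide (x = -13 to 57 mm). The -y end of the groove is open
- seat (a point): on the V-block: where the bar's centre is when it lies in the groove with its end against the stop (x = 0, y = -10 mm, 24.6 mm over the bench; axes of the V-block). The bar's free end then stands 20 mm out of the open end of the groove
- jar: bystander: white jar with a black lid, 52 mm in diameter, 65 mm tall, loose; origin at the centre of its underside. Leave it alone
- screwdriver: bystander: loose screwdriver lying on the bench, about 200 mm long and 26 mm thick; origin under its middle, x axis along it. Leave it alone
- collar: bystander: black plastic collar (thick ring) lying flat, 64 mm outside, 22 mm bore, 22 mm high, loose; origin at the centre of its underside. Leave it alone
Mind the look-alikes: they are no part of the job. There is more than one size of the bar; the job needs the smallest.

How it is judged:
By the outcome, as a careful person would: the job done as asked, in the order asked, and still so for the second after the job is handed in, with the robot touching nothing.
It also fails if it takes over 72 s, if anything falls off the work surface, if the arm or the gripper's body presses on something with over 40 N, if the wrist force passes 120 N, or if a joint passes its speed limit or range.

ROBOT

A 6-joint arm with a two-finger parallel gripper is mounted at the origin on the work surface. World frame = base frame: x ahead of the robot, y to its left, z up, the work surface at z = 0. Lengths are in m, angles in degrees, forces in N, time in s.
With the tool pointing down it reaches from about 0.25 to 0.775 m from the base axis. Payload 4 kg.
Tool frame: the origin (TCP) lies at the very end of the fingers, on their centre line; the grasp point (between the pads) lies 19 mm behind it; z points along the fingers, y is the line along which they close (so a half turn about z gives the same grasp; the last joint's range is limited). The gripper opens to 94 mm and grips with 3 to 60 N. Pads are 16 mm wide; open, the fingers measure 119 mm over their backs; the gripper's body (75 mm by 177 mm) begins 78 mm behind the grasp point.
Start: joints at [-76.095, 4.996, 78.535, -0, 96.463, -5.907], TCP at [0.186, -0.517, 0.206] pointing down, gripper open.
Joint ranges: [-177.83, 177.83], [-43.37, 116.18], [15.69, 146.23], [-61.86, 241.86], [9.47, 152.12], [-147.06, 147.06]. Speed limits (degrees/s): [159.86, 159.86, 180, 180, 180, 180].

INTERFACE

Orientations are given as [roll, pitch, yaw] about the fixed x, y, z axes, in that order (R = Rz(yaw) Ry(pitch) Rx(roll)).
In Python, from workcell import env gives the robot as it stands.
- The arm moves only by the shell command python3 -m jog 'ROWS' [FORCE]. ROWS is JSON, a list that holds one entry, the list of rows, each a list of 5 numbers: the closure in counts, from 0 (fully open) to 255 (shut), then the shift along the tool's x, y, z in cm, then the turn about the tool's z in rad. A call has 1 to 12 rows; each row shifts and turns the commanded pose from where the row before left it, along the tool's axes as they then stand; what a row does not reach is not made up. A row lasts 1/10 s, in which the tool goes at most 50 mm and 8.59 degrees, less where a joint would pass 70% of its speed; a pose out of reach is approached as far as the arm can. A call with a gripper value outside its range is refused whole. The fingers move at their own pace and stop on an object; FORCE is the grip in N (left out, the last holds). Time passes only in rows, so rows that do not move let the fingers close. It gives the time, the measured TCP pose, the force, the opening and the grip force at its end, in the units of the state.
- env.read_state(): the state, without advancing time (a new reading comes with each control period).
- env.camera(name): name is "scene" or "top" or "wrist"; returns a dict with "img" (400x640x3 uint8, red, green, blue), "range_z" (400x640 float32, m along the optical axis (not along the pixel's ray), 0 where there is no reading), "fx", "fy", "cx", "cy" (pixels), "camera_from_world" (4x4, takes a point from world to camera coordinates). Camera axes: x right, y down, z forward; pixel columns grow to the right and rows downward; lengths in m; the calibration is good to about 2 mm. A picture is of the moment at which its call begins.
- env.hand_in(): hands the job in; it is judged then, once.
The state is a dict: "time": time; "joint_positions": joint angles; "dq": joint speeds; "effort": joint torques, N m; "ee_pos": TCP position; "tcp_rot": TCP orientation; "wrist_force": force on the tool from outside, world axes, zero at the start; "moment": the same for the moment, N m; "grip_width": opening from 0.0 (shut) to 1.0 (fully open); "finger_force": force on a finger pad.
Only numpy, scipy, OpenCV 4.12 (cv2) and the standard library are available. Lean on these libraries where they do the work, as an engineer would, in place of code of your own. Each camera call takes 0.05 s, during which the arm holds its last target. There are 200 camera calls.

## Working session

There is one attempt and no reset: what is moved stays moved. The work goes in short steps, Python scripts to look and compute and a shell command to move; the robot and the scene stay as the last step left them, time stands still between calls to the robot, and variables do not carry over. Pictures are saved under pics/ and viewed, at most 10 in all, crops included, and the job is handed in when it is done.

```bash
mkdir -p pics; ls; cat > h.py <<'E'
import numpy as np, cv2
from workcell import env
def snap(n,f=None):
    c=env.camera(n)
    if f: cv2.imwrite('pics/'+f,c['img'][:,:,::-1])
    return c
def pts(c):
    # world xyz per pixel from range
    v,u=np.mgrid[0:400,0:640]; z=c['range_z']
    p=np.stack([(u-c['cx'])/c['fx']*z,(v-c['cy'])/c['fy']*z,z,np.ones_like(z)],-1)
    return (p@np.linalg.inv(c['camera_from_world']).T)[...,:3]
def ray(c,u,v,h):
    T=np.linalg.inv(c['camera_from_world']); d=T[:3,:3]@[(u-c['cx'])/c['fx'],(v-c['cy'])/c['fy'],1]; o=T[:3,3]
    return o+d*(h-o[2])/d[2]
def pix(c,p):
    q=c['camera_from_world']@[*p,1]; return q[0]/q[2]*c['fx']+c['cx'],q[1]/q[2]*c['fy']+c['cy']
E
python3 - <<'E'
from h import *
a=snap('scene','s0.png');b=snap('top','t0.png')
np.savez('top0.npz',**b)
print(env.read_state())
E
```

```text
pics
{'time': 0.1, 'joint_positions': array([-7.60947481e+01,  5.03629112e+00,  7.86159828e+01,  2.53901591e-05,
        9.64621656e+01, -5.90725035e+00]), 'dq': array([-0.02168784, -0.0980515 , -0.16465833,  0.05127381, -0.06346712,
        0.09804685]), 'effort': array([ 1.15491635e-03, -3.41253126e+01, -3.03302443e+01,  7.18042022e-02,
        3.04387137e-02, -9.71632699e-05]), 'ee_pos': array([ 0.18629522, -0.51696538,  0.20440861]), 'tcp_rot': array([-1.79886171e+02, -1.18030204e-02,  1.98124934e+01]), 'wrist_force': array([ 0.6669205 ,  0.41343291, -0.48976951]), 'moment': array([ 0.00875324, -0.03749312, -0.05103765]), 'finger_force': 0.0, 'grip_width': 1.001757688688585}
```

View pics/t0.png

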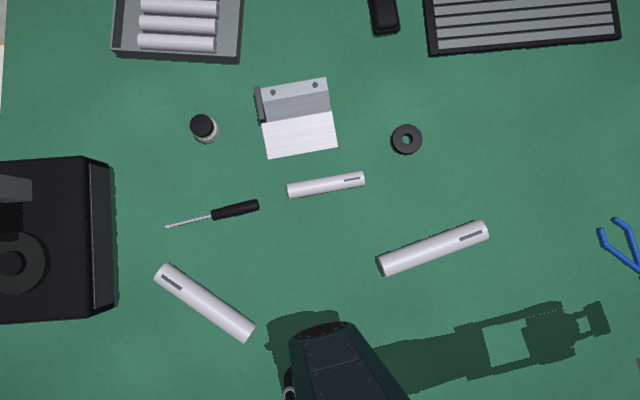

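View pics/s0.png

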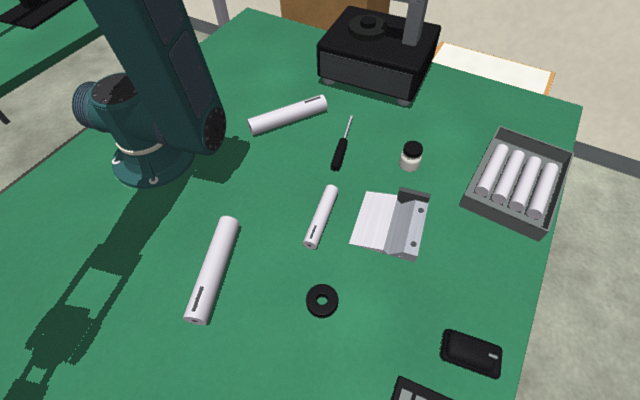

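Top view: the candidates for the bar are (326,185), which is small and just before the ramp, the larger ones at (433,248) and (205,303), and the tray bars at about (178,25). I choose (326,185). The V-block is at (298,118) with its stop on the left at (260,104); the jar is at (204,128), the screwdriver at (215,213) and the collar at (407,139).

```bash
python3 - <<'E'
from h import *
b=dict(np.load('top0.npz')); P=pts(b); img=b['img'].astype(int)
cv2.imwrite('pics/crop0.png',cv2.resize(b['img'][65:215,230:390,::-1],None,fx=4.5,fy=4,interpolation=cv2.INTER_CUBIC)[:600,:800])
print('tableZ',np.median(P[220:240,290:340,2]))
hsv=cv2.cvtColor(b['img'],cv2.COLOR_RGB2HSV)
m=((hsv[...,1]<70)&(hsv[...,2]>60)).astype(np.uint8)
n,l,s,c=cv2.connectedComponentsWithStats(m)
for i in range(1,n):
    if s[i,4]<300: continue
    k=l==i; cs,_=cv2.findContours(k.astype(np.uint8),0,1)
    r=cv2.minAreaRect(max(cs,key=cv2.contourArea))
    print(s[i],np.round(r[0],1),np.round(r[1],1),'zmed',np.round(np.nanpercentile(P[k][:,2],[5,50,95]),3))
    w=np.array([ray(b,u,v,0.016 if s[i,4]<3000 else .01)[:2] for u,v in cv2.boxPoints(r)])
    print(np.round(w,4).tolist(), [round(np.linalg.norm(w[j]-w[j-1]),4) for j in range(4)])
# block corners by hand
for nm,u,v,h in [('footL',269,158,0),('footR',337.5,150,0),('backR',327,78,.03),('backL',262,88,.03),('jar',203,126,.065),('collar',407,139,.022)]:
    print(nm,ray(b,u,v,h).round(4))
E
```

```text
tableZ 0.00012618093840810474
[ 109    0  135   62 6633] [176.2  25.8] [130.9  61.1] zmed [0.003 0.029 0.044]
[[0.7629, 0.5148], [0.8998, 0.5111], [0.8804, 0.2254], [0.744, 0.2322]] [np.float64(0.2833), np.float64(0.1369), np.float64(0.2863), np.float64(0.1366)]
[ 434    0  172   16 1177] [519.2   3.3] [  9.3 171.6] zmed [0.014 0.017 0.02 ]
[[0.8665, -0.1862], [0.9024, -0.5572], [0.8816, -0.5581], [0.8458, -0.1877]] [np.float64(0.0208), np.float64(0.3727), np.float64(0.0209), np.float64(0.3721)]
[ 435    2  177   25 1637] [522.8  14.1] [  9.3 176.6] zmed [0.013 0.017 0.02 ]
[[0.8415, -0.1883], [0.879, -0.5694], [0.8582, -0.5704], [0.8208, -0.1898]] [np.float64(0.0207), np.float64(0.383), np.float64(0.0208), np.float64(0.3824)]
[ 436   14  177   24 1653] [524.   25.3] [  9.4 177.2] zmed [0.013 0.017 0.02 ]
[[0.8167, -0.19], [0.854, -0.5716], [0.8331, -0.5725], [0.7959, -0.1915]] [np.float64(0.0208), np.float64(0.3834), np.float64(0.0209), np.float64(0.3828)]
[ 437   25  178   25 1672] [525.5  36.7] [  9.9 177.6] zmed [0.013 0.017 0.02 ]
[[0.7923, -0.1925], [0.829, -0.5743], [0.807, -0
[... 965 characters left out ...]
loat64(0.0652), np.float64(0.057), np.float64(0.0649)]
[ 377  219  112   59 2578] [433.5 247.3] [ 22.9 113.7] zmed [0.02  0.041 0.046]
[[0.3281, -0.0617], [0.412, -0.2841], [0.3674, -0.2999], [0.2841, -0.0782]] [np.float64(0.047), np.float64(0.2377), np.float64(0.0473), np.float64(0.2368)]
[ 153  262  104   82 2684] [204.1 302. ] [113.1  24. ] zmed [0.02  0.041 0.047]
[[0.2783, 0.4038], [0.3186, 0.3765], [0.1868, 0.1828], [0.1474, 0.2105]] [np.float64(0.2335), np.float64(0.0487), np.float64(0.2342), np.float64(0.0482)]
footL [0.5349 0.1659 0.    ]
footR [0.5533 0.0191 0.    ]
backR [0.701  0.0429 0.03  ]
backL [0.6786 0.1794 0.03  ]
jar [0.5887 0.2921 0.065 ]
collar [ 0.5737 -0.1261  0.022 ]
```

View pics/crop0.png

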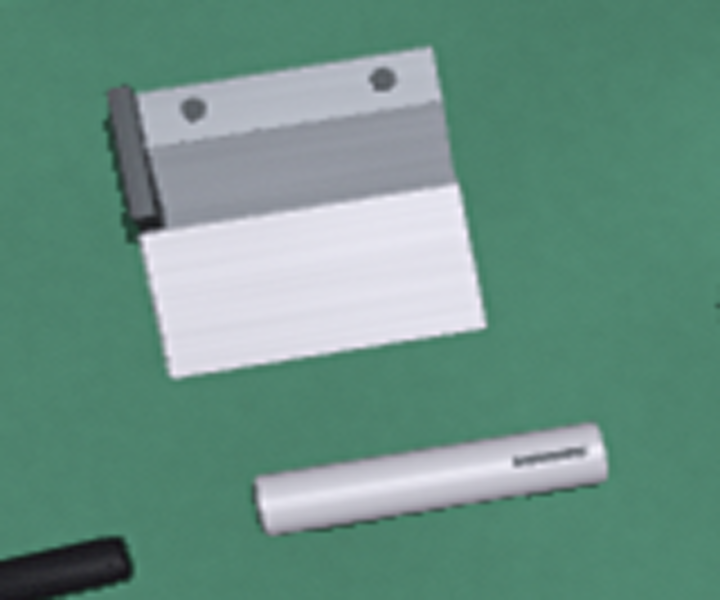

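The crop confirms it: the smallest bar lies at crop (432,480), nearly parallel to the ramp foot edge, which runs from (172,378) to (486,327). The stop is at the left, and the screwdriver handle ends at (130,560), clear of the bar.

```bash
cat >> h.py <<'E'
def bar_fit(c,P,lo,roi):
    k=np.zeros((400,640),bool); k[roi[0]:roi[1],roi[2]:roi[3]]=1
    k&=(P[...,2]>lo)&(c['range_z']>0); return P[k]
def setvb():
    return np.load('vb.npy')
def toV(p):
    o=setvb(); a=o[2]; d=np.array(p)[...,:2]-o[:2]; R=np.array([[np.cos(a),np.sin(a)],[-np.sin(a),np.cos(a)]]); return d@R.T
def fromV(q):
    o=setvb(); a=o[2]; R=np.array([[np.cos(a),-np.sin(a)],[np.sin(a),np.cos(a)]]); return np.array(q)@R.T+o[:2]
E
python3 - <<'E'
from h import *
b=dict(np.load('top0.npz')); P=pts(b)
C=lambda x,y,h: ray(b,230+x/4.5-.5,65+y/4-.5,h)[:2]
fL,fR=C(172,378,0),C(486,327,0); cR=C(458,183,.015); bR=C(432,47,.03); bL=C(140,95,.03)
print('foot',fL,fR,np.linalg.norm(fL-fR),'cR',cR,'bR',bR,np.linalg.norm(bR-fR))
a1=np.arctan2(-(fL-fR)[0],(fL-fR)[1]); a2=np.arctan2((bR-fR)[1],(bR-fR)[0]); a3=np.arctan2(-(bL-bR)[0],(bL-bR)[1])
print(np.degrees([a1,a2,a3])); a=np.mean([a1,a2])
ex=np.array([np.cos(a),np.sin(a)]); ey=np.array([-ex[1],ex[0]])
est=[fL+88*ex/1e3-.082*ey, fR+.088*ex+.07*ey, bR-.058*ex+.07*ey, cR+.013*ex+.07*ey]
print(np.round(est,4)); o=np.mean(est,0); np.save('vb.npy',[*o,a]); print('vb',o,np.degrees(a))
q=bar_fit(b,P,.02,(165,205,280,370)); r=cv2.minAreaRect(q[:,:2].astype(np.float32)*1000); print(len(q),r)
box=cv2.boxPoints(cv2.minAreaRect(q[:,:2].astype(np.float32)*1000))/1000
print('bar V corners',toV(box).round(4), 'mean',toV(q.mean(0)), 'ctr',np.array(r[0]))
ends=[C(260,505,.016),C(603,455,.016)]; d=ends[0]-ends[1]; print('ends',ends,toV(ends),'len',np.linalg.norm(d),'yaw',np.degrees(np.arctan2(-d[0],d[1])))
h=C(130,555,.013); print('scr handle',h,toV(h),toV(C(20,580,.013)))
E
```

```text
foot [0.53273263 0.16856148] [0.56139851 0.01914588] 0.15214056910489912 cR [0.63597369 0.03322246] bR [0.70476457 0.04607599] 0.1458734304609918
[10.86041916 10.63856007 11.10576541]
[[0.6345 0.1044]
 [0.6348 0.1043]
 [0.6347 0.104 ]
 [0.6357 0.1044]]
vb [0.63492416 0.10429829] 10.749489614054667
1125 ((477.0704040527344, 44.42707824707031), (31.544429779052734, 159.57276916503906), 10.645906448364258)
bar V corners [[-0.1819  0.0504]
 [-0.1822 -0.1091]
 [-0.1506 -0.1092]
 [-0.1503  0.0504]] mean [-0.16697866 -0.02945336] ctr [477.07040405  44.42707825]
ends [array([0.46334645, 0.12456856]), array([ 0.49081953, -0.03522843])] [[-0.16478617  0.05191644]
 [-0.16759976 -0.1102006 ]] len 0.16214144397177777 yaw 9.75520323392038
scr handle [0.43685096 0.18509663] [-0.1795273   0.11632417] [-0.18325658  0.16897077]
```

The V-block origin is (0.635, 0.104) at yaw 10.75°, and the bar centre is at V(-0.166, -0.029), almost square. I'll turn the open gripper so its finger line lies along the bar, and move it behind the bar.

```bash
python3 -m jog '[[[0,0,0,0,0.079],[0,0,0,0,0.079],[0,2.3,-3.2,0,0],[0,2.3,-3.2,0,0],[0,2.3,-3.2,0,0],[0,2.3,-3.2,0,0],[0,2.3,-3.2,0,0],[0,2.3,-3.2,0,0],[0,2.3,-3.2,0,0],[0,2.3,-3.2,0,0],[0,2.3,-3.2,0,0],[0,2.3,-3.2,0,0]]]'; python3 -m jog '[[[0,2.3,-3.3,0,0],[0,2.3,-3.3,0,0],[0,2.3,-3.3,0,0],[0,2.3,-3.3,0,0],[0,2.3,-3.3,0,0],[0,0,0,0,0],[0,0,0,0,0],[0,0,0,0,0]]]'; python3 -c "
from h import *
s=env.read_state(); print(toV(s['ee_pos']),s['ee_pos'],s['tcp_rot'],np.degrees(setvb()[2]))"
```

```text
time: 1.3
ee_pos: [0.3528, -0.1585, 0.2051]
tcp_rot: [-180.0, 0.0, 10.7]
wrist_force: [0.1, 0.4, -0.6]
grip_width: 1.0
finger_force: 0.0
time: 2.1
ee_pos: [0.4344, 0.0226, 0.2051]
tcp_rot: [180.0, 0.1, 10.7]
wrist_force: [0.2, 0.2, 0.5]
grip_width: 1.001
finger_force: 0.0
[-0.21229526 -0.04289305] [0.43435445 0.02256162 0.20514282] [1.79971108e+02 5.35958900e-02 1.07030284e+01] 10.749489614054667
```

```bash
python3 -m jog '[[[0,0,0,4.5,0],[0,0,0,4.5,0],[0,0,0,4,0],[0,0,0,3,0],[0,0,0,2,0],[0,0,0,1.4,0],[0,0,0,0,0],[0,0,0,0,0]]]'; python3 -c "
from h import *
c=snap('scene'); cv2.imwrite('pics/s1.png',cv2.resize(c['img'][140:300,220:480,::-1],None,fx=3,fy=3))
"
```

```text
time: 2.9
ee_pos: [0.4348, 0.0223, 0.0118]
tcp_rot: [180.0, -0.0, 10.6]
wrist_force: [0.2, 0.1, -0.0]
grip_width: 0.995
finger_force: 0.0
```

View pics/s1.png

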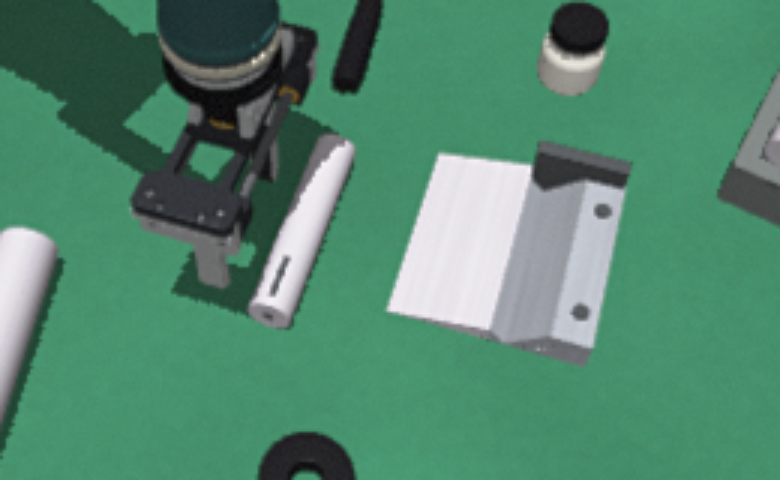

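The fingers, crop (212,270) and (270,160), stand behind the bar at (305,230) with a gap of about 20 mm. Now I'll close the gap and roll it slowly.

```bash
python3 -m jog '[[[0,0.6,0,0.3,0],[0,0.4,0,0,0],[0,0.3,0,0,0],[0,0.2,0,0,0],[0,0.2,0,0,0],[0,0.2,0,0,0],[0,0.2,0,0,0],[0,0.2,0,0,0],[0,0.2,0,0,0],[0,0.2,0,0,0],[0,0.2,0,0,0],[0,0.2,0,0,0]]]'; python3 -c "
from h import *
s=env.read_state(); print(toV(s['ee_pos']))
c=snap('top'); P=pts(c); q=bar_fit(c,P,.02,(150,200,345,372)); V=toV(q); print(len(q),V.mean(0),V.min(0),V.max(0),q[:,2].max())
cv2.imwrite('pics/t1.png',cv2.resize(c['img'][65:215,230:390,::-1],None,fx=4,fy=4))
"
```

```text
time: 4.15
ee_pos: [0.4655, 0.0292, 0.0085]
tcp_rot: [180.0, -0.0, 10.8]
wrist_force: [0.8, -0.5, -0.1]
grip_width: 1.003
finger_force: 0.1
[-0.18050352 -0.04216187]
1326 [-0.19735987 -0.06270876] [-0.23265958 -0.08666441] [-0.16388426 -0.04248722] 0.41515458255157756
```

View pics/t1.png

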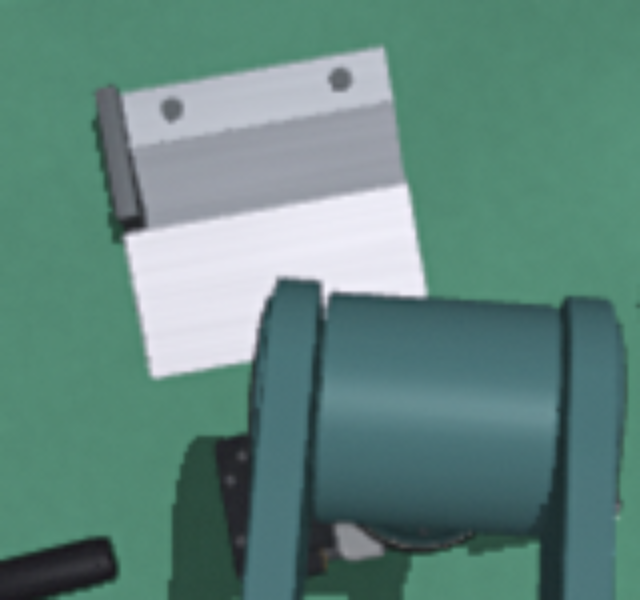

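The arm hides the bar in the top view, so I'll track it with the scene camera's range data.

```bash
cat >> h.py <<'E'
def track(f=None):
    s=env.read_state(); c=snap('scene'); P=pts(c); t=toV(s['ee_pos'])
    V=toV(P); ramp=np.interp(V[...,0],[-.088,-.013,0,.028],[0,.015,.002,.03])
    hs=cv2.cvtColor(c['img'],cv2.COLOR_RGB2HSV)
    k=(c['range_z']>0)&(hs[...,1]<60)&(P[...,2]>ramp+.009)&(P[...,2]<.05)&(V[...,0]>t[0]+.0085)&(V[...,0]<t[0]+.08)&(V[...,1]<.068)&(V[...,1]>-.15)
    q=np.c_[V[k],P[k][:,2]]
    print('tcp',t.round(4),s['ee_pos'][2].round(4),'yaw',s['tcp_rot'][2].round(2),'F',s['wrist_force'].round(1))
    for lo in np.arange(-.12,.07,.03):
        z=q[(q[:,1]>lo)&(q[:,1]<=lo+.03)]
        if len(z)>20:
            i=z[:,2]>np.percentile(z[:,2],85); print('y%.3f n%d top z %.4f at x %.4f, x range %.4f %.4f'%(lo,len(z),np.percentile(z[:,2],97),z[i,0].mean(),*np.percentile(z[:,0],[2,98])))
    if len(q): print('y ext',np.percentile(q[:,1],[.5,99.5]).round(4))
    if f: cv2.imwrite('pics/'+f,cv2.resize(c['img'][140:300,220:480,::-1],None,fx=3,fy=3))
E
python3 -c "
from h import *
track('s2.png')"
```

```text
tcp [-0.1802 -0.0422] 0.0085 yaw 10.76 F [ 0.7 -0.4  0.5]
y-0.120 n213 top z 0.0422 at x -0.1591, x range -0.1701 -0.1365
y-0.090 n165 top z 0.0325 at x -0.1517, x range -0.1648 -0.1363
y-0.060 n153 top z 0.0327 at x -0.1510, x range -0.1630 -0.1363
y-0.030 n155 top z 0.0327 at x -0.1519, x range -0.1659 -0.1365
y0.000 n166 top z 0.0338 at x -0.1565, x range -0.1702 -0.1364
y0.030 n86 top z 0.0328 at x -0.1520, x range -0.1655 -0.1363
y ext [-0.1118  0.0482]
```

View pics/s2.png

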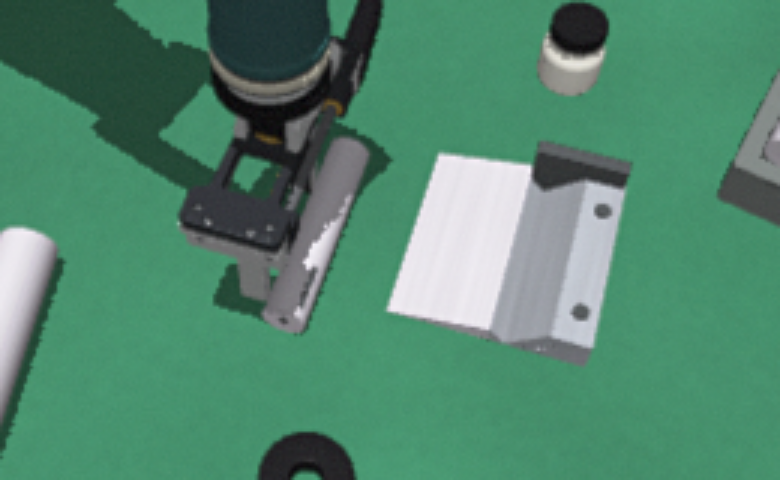

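Bar front edge is at x = -0.136 all along its length: square, and only a few mm ahead of the fingers. It hasn't run away, so I'll keep going.

```bash
python3 -m jog '[[[0,0.3,0,0,0],[0,0.3,0,0,0],[0,0.3,0,0,0],[0,0.3,0,0,0],[0,0.3,0,0,0],[0,0.3,0,0,0],[0,0.3,0,0,0],[0,0.3,0,0,0],[0,0.3,0,0,0],[0,0.3,0,0,0],[0,0.3,0,0,0],[0,0.3,0,0,0]]]';  python3 -c "
from h import *
track()"
```

```text
time: 5.45
ee_pos: [0.5009, 0.036, 0.0085]
tcp_rot: [180.0, -0.0, 10.8]
wrist_force: [0.0, -0.4, 0.1]
grip_width: 1.002
finger_force: 0.1
tcp [-0.1444 -0.0421] 0.0085 yaw 10.76 F [ 0.  -0.4  0.1]
y-0.120 n219 top z 0.0406 at x -0.1241, x range -0.1342 -0.1014
y-0.090 n145 top z 0.0333 at x -0.1173, x range -0.1303 -0.1015
y-0.060 n132 top z 0.0333 at x -0.1176, x range -0.1230 -0.1012
y-0.030 n150 top z 0.0329 at x -0.1163, x range -0.1302 -0.1012
y0.000 n145 top z 0.0333 at x -0.1168, x range -0.1306 -0.1014
y0.030 n88 top z 0.0324 at x -0.1168, x range -0.1302 -0.1012
y ext [-0.1118  0.0473]
```

```bash
python3 -m jog '[[[0,0.3,0,0,0],[0,0.3,0,0,0],[0,0.3,0,0,0],[0,0.3,0,0,0],[0,0.3,0,0,0],[0,0.3,0,0,0],[0,0.3,0,0,0],[0,0.3,0,-0.05,0],[0,0.3,0,-0.06,0],[0,0.3,0,-0.06,0],[0,0.3,0,-0.06,0],[0,0.3,0,-0.06,0]]]';  python3 -c "
from h import *
track()"
```

```text
time: 6.7
ee_pos: [0.5353, 0.0426, 0.0112]
tcp_rot: [-180.0, 0.1, 10.8]
wrist_force: [-2.9, -0.7, 1.3]
grip_width: 1.001
finger_force: 1.6
tcp [-0.1094 -0.0421] 0.0112 yaw 10.77 F [-2.9 -0.7  1.3]
y-0.120 n207 top z 0.0385 at x -0.0874, x range -0.0990 -0.0668
y-0.090 n138 top z 0.0333 at x -0.0798, x range -0.0962 -0.0662
y-0.060 n98 top z 0.0335 at x -0.0795, x range -0.0824 -0.0663
y-0.030 n129 top z 0.0342 at x -0.0813, x range -0.0892 -0.0664
y0.000 n121 top z 0.0336 at x -0.0810, x range -0.0894 -0.0664
y0.030 n74 top z 0.0341 at x -0.0824, x range -0.0897 -0.0666
y ext [-0.1119  0.0484]
```

```bash
python3 -m jog '[[[0,0.3,0,-0.06,0],[0,0.3,0,-0.06,0],[0,0.3,0,-0.06,0],[0,0.3,0,-0.06,0],[0,0.3,0,-0.06,0],[0,0.3,0,-0.06,0],[0,0.3,0,-0.06,0],[0,0.3,0,-0.06,0],[0,0.3,0,-0.06,0],[0,0.3,0,-0.06,0],[0,0.3,0,-0.06,0],[0,0.3,0,-0.06,0]]]';  python3 -c "
from h import *
track()"
```

```text
time: 7.95
ee_pos: [0.5716, 0.0494, 0.0186]
tcp_rot: [180.0, 0.0, 10.8]
wrist_force: [-2.4, -0.6, 2.3]
grip_width: 0.999
finger_force: 1.5
tcp [-0.0724 -0.0421] 0.0186 yaw 10.76 F [-2.4 -0.6  2.3]
y-0.120 n214 top z 0.0420 at x -0.0484, x range -0.0620 -0.0300
y-0.090 n119 top z 0.0411 at x -0.0438, x range -0.0597 -0.0296
y-0.060 n72 top z 0.0409 at x -0.0391, x range -0.0410 -0.0295
y-0.030 n98 top z 0.0415 at x -0.0446, x range -0.0470 -0.0296
y0.000 n94 top z 0.0419 at x -0.0425, x range -0.0473 -0.0295
y0.030 n57 top z 0.0412 at x -0.0435, x range -0.0471 -0.0297
y0.060 n25 top z 0.0471 at x -0.0026, x range -0.0095 0.0066
y ext [-0.1119  0.0679]
```

```bash
python3 -m jog '[[[0,0.3,0,-0.06,0],[0,0.3,0,-0.06,0],[0,0.3,0,-0.06,0],[0,0.3,0,-0.06,0],[0,0.3,0,-0.06,0],[0,0.3,0,-0.06,0],[0,0.3,0,-0.06,0],[0,0.3,0,-0.06,0],[0,0.2,0,-0.04,0],[0,0.1,0,-0.02,0],[0,0.1,0,0,0],[0,0.1,0,0,0]]]';  python3 -c "
from h import *
track()"
```

```text
time: 9.2
ee_pos: [0.5998, 0.0548, 0.0239]
tcp_rot: [180.0, 0.0, 10.8]
wrist_force: [-3.6, -0.7, 1.7]
grip_width: 0.999
finger_force: 1.5
tcp [-0.0438 -0.0421] 0.0239 yaw 10.76 F [-3.6 -0.7  1.7]
y-0.120 n221 top z 0.0468 at x -0.0164, x range -0.0328 -0.0014
y-0.090 n108 top z 0.0471 at x -0.0173, x range -0.0315 -0.0007
y-0.060 n45 top z 0.0447 at x -0.0072, x range -0.0080 -0.0008
y-0.030 n74 top z 0.0475 at x -0.0124, x range -0.0142 -0.0006
y0.000 n71 top z 0.0467 at x -0.0124, x range -0.0143 -0.0009
y0.030 n43 top z 0.0483 at x -0.0122, x range -0.0141 -0.0010
y0.060 n47 top z 0.0478 at x 0.0154, x range -0.0072 0.0344
y ext [-0.1121  0.0679]
```

```bash
python3 -m jog '[[[0,0.1,0,0,0],[0,0.1,0,0,0],[0,0.1,0,0,0],[0,0.1,0,0.03,0],[0,0.1,0,0.03,0],[0,0.1,0,0.03,0],[0,0.1,0,0.03,0],[0,0.1,0,0.03,0],[0,0.1,0,0.03,0],[0,0.1,0,0.03,0],[0,0.1,0,0.03,0],[0,0.1,0,0.03,0]]]';  python3 -c "
from h import *
track()"
```

```text
time: 10.45
ee_pos: [0.6117, 0.057, 0.0212]
tcp_rot: [180.0, -0.0, 10.8]
wrist_force: [0.5, 0.2, -0.1]
grip_width: 0.997
finger_force: 0.0
tcp [-0.0316 -0.0421] 0.0212 yaw 10.76 F [ 0.5  0.2 -0.1]
y-0.120 n215 top z 0.0417 at x -0.0009, x range -0.0207 0.0165
y-0.090 n124 top z 0.0415 at x 0.0031, x range -0.0129 0.0171
y-0.060 n60 top z 0.0404 at x 0.0078, x range 0.0066 0.0169
y-0.030 n95 top z 0.0419 at x 0.0042, x range -0.0002 0.0170
y0.000 n97 top z 0.0431 at x -0.0021, x range -0.0222 0.0171
y0.030 n55 top z 0.0411 at x 0.0042, x range -0.0001 0.0165
y0.060 n34 top z 0.0488 at x 0.0249, x range 0.0019 0.0428
y ext [-0.1119  0.0679]
```

The bar sits in the groove: centre x≈0, top 0.041, free end at y = -0.112. I'll back off, rise, close the fingers and go around to the free end.

```bash
python3 -m jog '[[[0,-0.5,0,0,0],[0,-1,0,-0.5,0],[0,0,0,-3,0],[0,0,0,-3,0],[255,2,3,0,0],[255,2,3,0,0],[255,0.7,2.5,0,0],[255,0,2.2,0,0],[255,0,0,0,0],[255,0,0,0,0],[255,0,0,0,0],[255,0,0,0,0]]]' 20;  python3 -c "
from h import *
track()"
```

```text
time: 11.7
ee_pos: [0.6627, -0.0408, 0.0866]
tcp_rot: [-180.0, -0.0, 10.8]
wrist_force: [0.7, -0.0, 0.8]
grip_width: 0.357
finger_force: 0.0
tcp [ 0.0002 -0.1478] 0.0866 yaw 10.84 F [ 0.7 -0.   0.8]
```

```bash
python3 -m jog '[[[255,0,0,0,0],[255,0,0,0,0],[255,0,0,0,0],[255,0,0,0,0],[255,0,0,0,0],[255,0,0,0,0],[255,0,0,2.5,0],[255,0,0,2.5,0],[255,0,0,1.5,0],[255,0,0,0.7,0],[255,0,0,0,0],[255,0,0,0,0]]]';  python3 -c "
from h import *
s=env.read_state();print(toV(s['ee_pos']))
c=snap('scene'); cv2.imwrite('pics/s3.png',cv2.resize(c['img'][160:300,330:480,::-1],None,fx=4,fy=4))"
```

```text
time: 12.95
ee_pos: [0.6639, -0.0423, 0.0153]
tcp_rot: [180.0, -0.1, 10.8]
wrist_force: [0.6, -1.0, 0.7]
grip_width: 0.006
finger_force: 0.0
[ 0.00108971 -0.14938568]
```

View pics/s3.png

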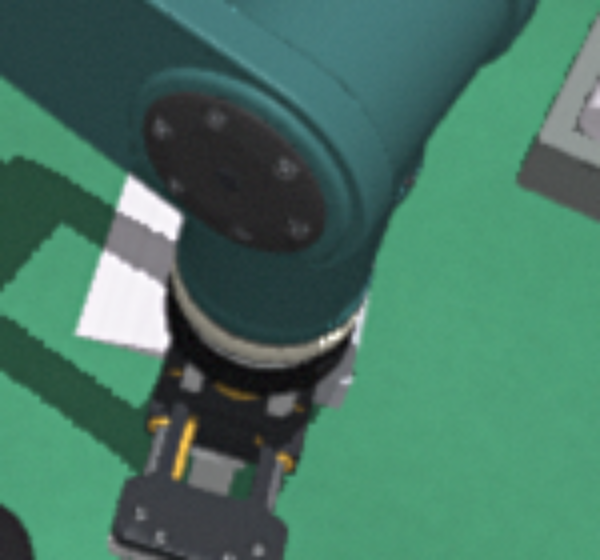

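The arm hides the bar here, so I'll push by position and force. Contact is expected at tcp y≈-0.124 and the seat at ≈-0.1025.

```bash
python3 -m jog '[[[255,0,-0.7,0,0],[255,0,-0.6,0,0],[255,0,-0.5,0,0],[255,0,-0.3,0,0],[255,0,-0.2,0,0],[255,0,-0.2,0,0],[255,0,-0.2,0,0],[255,0,-0.2,0,0],[255,0,-0.2,0,0],[255,0,-0.2,0,0]]]';  python3 -c "
from h import *
track()"; python3 -m jog '[[[255,0,-0.2,0,0],[255,0,-0.2,0,0],[255,0,-0.2,0,0]]]';  python3 -c "
from h import *
track()"
```

```text
time: 14.0
ee_pos: [0.6569, -0.0101, 0.0143]
tcp_rot: [180.0, 0.0, 10.7]
wrist_force: [0.8, -1.3, -0.6]
grip_width: 0.006
finger_force: 1.0
tcp [ 0.0003 -0.1165] 0.0143 yaw 10.74 F [ 0.8 -1.3 -0.6]
y ext [-0.1052 -0.1012]
time: 14.35
ee_pos: [0.6557, -0.0037, 0.0143]
tcp_rot: [180.0, -0.0, 10.8]
wrist_force: [0.1, -1.5, -0.1]
grip_width: 0.006
finger_force: 1.0
tcp [ 0.0003 -0.11  ] 0.0143 yaw 10.76 F [ 0.1 -1.5 -0.1]
y ext [-0.0983 -0.0931]
```

The push shows ~1.4 N, which is sliding friction. I'll continue in small steps until the force jumps.

```bash
python3 -m jog '[[[255,0,-0.2,0,0],[255,0,-0.2,0,0],[255,0,-0.1,0,0],[255,0,0,0,0]]]'; python3 -m jog '[[[255,0,-0.1,0,0],[255,0,0,0,0]]]'; python3 -m jog '[[[255,0,-0.1,0,0],[255,0,0,0,0]]]'; python3 -c "
from h import *
track()"
```

```text
time: 14.8
ee_pos: [0.6547, 0.0015, 0.0142]
tcp_rot: [-180.0, 0.0, 10.8]
wrist_force: [-0.0, -1.2, 0.7]
grip_width: 0.004
finger_force: 0.6
time: 15.0
ee_pos: [0.6546, 0.0022, 0.0143]
tcp_rot: [-180.0, 0.0, 10.8]
wrist_force: [0.2, -1.8, 0.2]
grip_width: 0.004
finger_force: 0.8
time: 15.2
ee_pos: [0.6545, 0.0028, 0.0143]
tcp_rot: [180.0, 0.0, 10.8]
wrist_force: [-0.1, -3.0, -0.4]
grip_width: 0.004
finger_force: 1.4
tcp [ 0.0003 -0.1034] 0.0143 yaw 10.76 F [-0.1 -3.  -0.4]
y ext [-0.0926 -0.0852]
```

```bash
python3 -m jog '[[[255,0,-0.1,0,0],[255,0,0,0,0]]]'; python3 -m jog '[[[255,0,-0.1,0,0],[255,0,0,0,0]]]'; python3 -c "
from h import *
track()"
```

```text
time: 15.45
ee_pos: [0.6545, 0.0028, 0.0143]
tcp_rot: [179.9, -0.0, 10.7]
wrist_force: [0.7, -4.8, 0.3]
grip_width: 0.002
finger_force: 2.6
time: 15.65
ee_pos: [0.6545, 0.0028, 0.0143]
tcp_rot: [179.8, -0.0, 10.7]
wrist_force: [1.2, -6.5, -1.2]
grip_width: 0.003
finger_force: 3.6
tcp [ 0.0003 -0.1034] 0.0143 yaw 10.72 F [ 1.2 -6.5 -1.2]
y ext [-0.092  -0.0842]
```

The TCP has stopped while the force rises, so the bar is against the stop. I'll back off slowly, go up and away, and check.

```bash
python3 -m jog '[[[255,0,0.2,0,0],[255,0,0.5,0,0],[255,0,1,0,0],[255,0,1.5,0,0],[255,0,0,-4,0],[255,0,0,-4.5,0],[255,0,2,-4.5,0],[255,-3,3,0,0],[255,-3,3,0,0],[255,-3,3,0,0],[255,-3,3,0,0],[255,-3,3,0,0]]]'; python3 -m jog '[[[255,-3,3,0,0],[255,-3,3,0,0],[255,-3,3,0,0],[255,-3,3,0,0],[255,0,0,0,0],[255,0,0,0,0]]]'; python3 -c "
from h import *
c=snap('top'); P=pts(c); V=toV(P)
k=(V[...,0]>-.025)&(V[...,0]<.02)&(V[...,1]>-.13)&(V[...,1]<.066)&(P[...,2]>.034)&(P[...,2]<.06)
q=V[k]; print(k.sum(),q.mean(0),q.min(0),q.max(0),np.percentile(P[k][:,2],97))
cv2.imwrite('pics/t2.png',cv2.resize(c['img'][65:215,180:380,::-1],None,fx=4,fy=4))
d=snap('scene'); cv2.imwrite('pics/s4.png',cv2.resize(d['img'][140:290,320:470,::-1],None,fx=4,fy=4))"
```

```text
time: 16.9
ee_pos: [0.5433, -0.2234, 0.1445]
tcp_rot: [180.0, -0.0, 10.7]
wrist_force: [-0.7, -0.7, 0.6]
grip_width: 0.005
finger_force: 0.0
time: 17.5
ee_pos: [0.4483, -0.3628, 0.1443]
tcp_rot: [-180.0, -0.0, 10.6]
wrist_force: [0.4, 0.3, -0.1]
grip_width: 0.004
finger_force: 0.0
906 [-0.0019255  -0.01189524] [-0.0159332  -0.08968611] [0.01265592 0.06578372] 0.043092698986274186
```

View pics/t2.png

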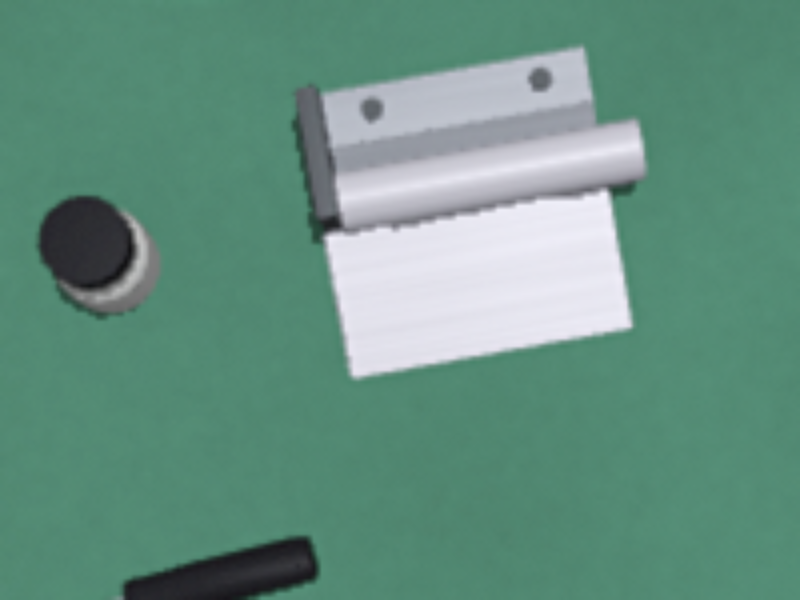

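View pics/s4.png

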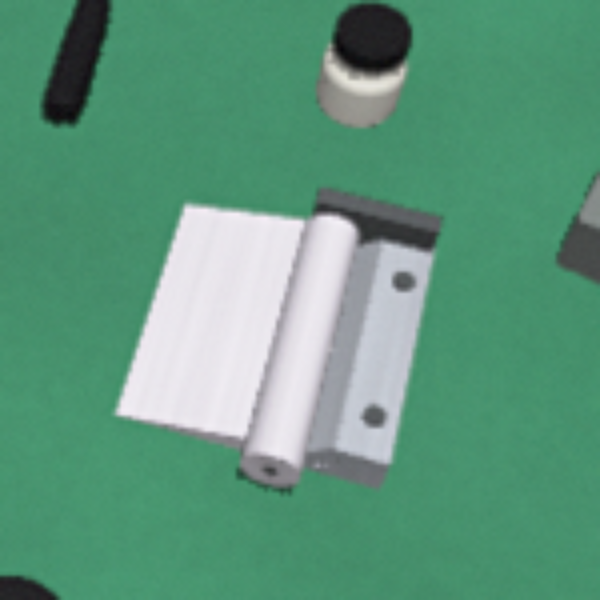

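The bar lies in the groove (top crop, (340,200) to (640,150)), touching the stop, with its free end at y = -0.0897 against the expected -0.090. The jar and screwdriver are where they were.

```bash
python3 -c "
from h import *
print(env.hand_in())"
```

```text
the job is handed in; nothing more can be done
None
```

The smallest bar was rolled up the ramp into the V-block groove and slid along it until it stopped against the end stop. The job is handed in at about 17.6 s; in the last pictures the bar lies in the groove and the jar and screwdriver look unmoved, though I did not re-check the collar's position.

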